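# Reset the tripped breaker and test the pump

### The arm

A 7-joint arm with a two-finger parallel gripper is mounted at the origin on the work surface. World frame = base frame: x ahead of the robot, y to its left, z up, the work surface at z = 0. Lengths are in mm, angles in rad, forces in N, time in s.
With the tool pointing down it reaches from about 400 to 925 mm from the base axis. Payload 4.1 kg.
Tool frame: the origin (TCP) lies at the very end of the fingers, on their centre line; the grasp point (between the pads) lies 19 mm behind it; z points along the fingers, y is the line along which they close (so a half turn about z gives the same grasp; the last joint's range is limited). The gripper opens to 85 mm and grips with 20 to 120 N. Pads are 22 mm wide; open, the fingers measure 114 mm over their backs; the gripper's body (76 mm by 85 mm) begins 54 mm behind the grasp point. The pads swing forward as they close: fully open they stand 13 mm farther back than shut.
Start: joints at [-1.389, 0.398, 0.045, 1.537, -0.019, 1.207, -0.051], TCP at [180.109, 624.583, 231.347] pointing down, gripper open.
Joint ranges: [-2.82, 2.82], [-0.49, 2.23], [-1.37, 1.46], [0, 2.46], [-1.36, 4.5], [0.23, 2], [-2.94, 2.94]. Speed limits (rad/s): [2.57, 2.57, 3.14, 3.14, 3.14, 3.14, 3.14].

### API

Orientations are given as a 3x3 rotation matrix whose columns are the frame's x, y, z axes.
In Python, from station import arm gives the robot as it stands. The module is installed in compiled form; this text tells all that it offers.
- The arm moves only by the tool servo_tool, never from a script. Its arguments are lists of equal length, an entry for each row: "dp": the shift along the tool's x, y, z in cm, a list of three; "twist": the turn about the tool's z in rad; "hand": the finger opening in cm, from 0 to 8.54. A call has 1 to 8 rows; each row shifts and turns the commanded pose from where the row before left it, along the tool's axes as they then stand; what a row does not reach is not made up. A row lasts 1/10 s, in which the tool goes at most 50 mm and 8.59 degrees, less where a joint would pass 70% of its speed; a pose out of reach is approached as far as the arm can. A call is refused whole if a number of a shift passes 5 or a number of a turn 0.15, either way. A call with a gripper value outside its range is refused whole. The fingers move at their own pace and stop on an object; "force" is the grip in N (left out, the last holds). Time passes only in rows, so rows that do not move let the fingers close. It gives the time, the measured TCP pose, the force, the opening and the grip force at its end, in the units of the state.
- arm.observe(): the state, without advancing time (a new reading comes with each control period).
- arm.get_image(name): name is "scene" or "top"; returns the picture (480x640x3 uint8, red, green, blue); there is no depth.
- arm.camera_params(name): a dict with "mtx" (3x3 intrinsics, pixels), "world_to_cam" (4x4, takes a point from world to camera coordinates). Camera axes: x right, y up, looking along -z (the intrinsics and any distortion apply to the point x, -y, -z); pixel columns grow to the right and rows downward; lengths in mm; the calibration is good to about 2 mm. A picture is of the moment at which its call begins. camera_params takes no time and is no camera call.
- arm.close_job(): hands the job in; it is judged then, once.
Trained networks look in the newest picture that a camera, given by its name, has taken for a name from the list of things; names that differ only in an ending like _2 or _b are one class to them, and where a whole thing is asked for, a point or a joint stands for the part that bears it (a point fixed in the world has none). Each returns a list of dicts, best first, with "confidence" (0 to 1); they miss things now and then, are a little off and sometimes report something else, mostly with a low value. They report only what shows in the picture. A call takes as long as a camera call.
- arm.search_frame(camera, label): "centre" ([x, y, z] in mm, in world coordinates, good to about 4 mm: the middle of the surface that is visible of it).
- arm.trace(camera, label): "pixels" (480x640 bool, what is visible of it).
- arm.tip_of(camera, label): "centre" ([x, y, z] in mm, in world coordinates, good to about 4 mm: a listed point, or the origin of a listed thing).
The state is a dict: "time_s": time; "joint_positions": joint angles; "dq": joint speeds; "joint_efforts": joint torques, N m; "eef_pos": TCP position; "orientation": TCP orientation; "ft_force": force on the tool from outside, world axes, zero at the start; "moment": the same for the moment, N m; "gripper_width": finger opening in mm; "finger_force": force on a finger pad.
Only numpy, scipy, OpenCV 4.12 (cv2) and the standard library are available. Lean on these libraries where they do the work, as an engineer would, in place of code of your own. Each camera call takes 0.05 s, during which the arm holds its last target. There are 200 camera calls.

### The job

One of the four circuit breakers on the panel has tripped, so its round white button stands out: gently press it fully back in with the fingertips, then press the larger of the two black pump buttons right down and let it come up again. Do not touch the other breakers or the smaller pump button, grip or lift nothing, and leave the loose things on the counter where they are.

Things in the scene. Friction and masses are not known exactly. Their poses are not given: they have to be found in the camera images.
- panel: grey breaker panel plate fixed on the counter, 120 (its x) x 290 (its y) x 6 thick; origin under its centre. Four breakers stand on it in one row along its y, 66 mm apart, in any order. The place and turn of the panel vary, and it may be on the left or the right of the robot
- control: aluminium pump control plate fixed on the counter on the other side, 100 (its x) x 180 (its y) x 6 thick; origin under its centre. Two square housings stand on it 100 mm apart along its y, one with a large round button and one with a small one, either way round
- breaker_tripped: the tripped breaker: black case 44 x 44 x 36 high with lower shoulders (72 long in all, along its x, 18 high) carrying brass studs (to 30 high); origin under its centre, on the 6 mm panel; round white button on top in the middle. All four are alike but for how far the button stands out
- breaker_tripped_button (a joint): button of the tripped breaker: starts out, at 0 to 0.002; metres pressed in, 0 (out, top 16 mm above the case) to 0.012 (fully in, top 4 mm above the case). The stop is a stiff rubber seat that yields 1 to 2 mm more under 10 to 15 N and springs back. No spring: it moves straight down under about 3 N and stays where it is left
- breaker_tripped_top (a point): centre of the top face of that button, 20 mm diameter; moves with the button (58 mm above the counter at joint 0, 46 mm fully in)
- breaker_other1: another breaker, not tripped: black case 44 x 44 x 36 high with lower shoulders (72 long in all, along its x, 18 high) carrying brass studs (to 30 high); origin under its centre, on the 6 mm panel; round white button on top in the middle. All four are alike but for how far the button stands out
- breaker_other1_button (a joint): button of this breaker: already in, at about 0.012; metres pressed in, 0 (out, top 16 mm above the case) to 0.012 (fully in, top 4 mm above the case). The stop is a stiff rubber seat that yields 1 to 2 mm more under 10 to 15 N and springs back. No spring: it moves straight down under about 3 N and stays where it is left
- breaker_other2: another breaker, not tripped: black case 44 x 44 x 36 high with lower shoulders (72 long in all, along its x, 18 high) carrying brass studs (to 30 high); origin under its centre, on the 6 mm panel; round white button on top in the middle. All four are alike but for how far the button stands out
- breaker_other2_button (a joint): button of this breaker: already in, at about 0.012; metres pressed in, 0 (out, top 16 mm above the case) to 0.012 (fully in, top 4 mm above the case). The stop is a stiff rubber seat that yields 1 to 2 mm more under 10 to 15 N and springs back. No spring: it moves straight down under about 3 N and stays where it is left
- breaker_other3: another breaker, not tripped: black case 44 x 44 x 36 high with lower shoulders (72 long in all, along its x, 18 high) carrying brass studs (to 30 high); origin under its centre, on the 6 mm panel; round white button on top in the middle. All four are alike but for how far the button stands out
- breaker_other3_button (a joint): button of this breaker: already in, at about 0.012; metres pressed in, 0 (out, top 16 mm above the case) to 0.012 (fully in, top 4 mm above the case). The stop is a stiff rubber seat that yields 1 to 2 mm more under 10 to 15 N and springs back. No spring: it moves straight down under about 3 N and stays where it is left
- pump_large: square grey housing 58 x 58 x 30 high carrying the larger button; origin under its centre, on the 6 mm control plate
- pump_large_button (a joint): the larger button: black, round, 38 mm diameter; metres pressed down, 0 (up, top 14 mm above the housing) to 0.008 (stop, a stiff rubber seat that yields 1 mm more under 14 N). Spring: about 2 N to start, 5 N at 0.005, 7 N at the stop; comes back up by itself
- pump_large_top (a point): centre of the top face of that button, 38 mm diameter; 50 mm above the counter when up, moves with it
- pump_small: square grey housing 58 x 58 x 30 high carrying the smaller button, to be left alone; origin under its centre, on the 6 mm control plate
- pump_small_button (a joint): the smaller button, to be left alone: black, round, 20 mm diameter; metres pressed down, 0 (up, top 14 mm above the housing) to 0.008 (stop, a stiff rubber seat that yields 1 mm more under 14 N). Spring: about 2 N to start, 5 N at 0.005, 7 N at the stop; comes back up by itself
- pump_small_top (a point): centre of the top face of that button, 20 mm diameter; 50 mm above the counter when up, moves with it
- fitting: small upright brass fitting, 24 dia x 32 high, loose, on the control plate between the two push buttons; must not be moved. Origin at the centre of its underside
- mug: white mug, 76 dia x 90 high, handle to its +y, loose, behind (farther from the robot than) the control plate; must not be moved. Origin at the centre of its underside
- meter: orange hand-held meter lying flat, 140 x 70 x 38 high, loose, behind the breaker panel; must not be moved. Origin at the centre of its underside
- screwdriver: screwdriver 180 long lying across in front of the breaker panel (nearer the robot), loose; must not be moved. Origin under it, about its middle
- sealant_jar: white jar, 60 dia x 75 high, loose, behind the breaker panel; must not be moved. Origin at the centre of its underside
- elbow: white plastic pipe elbow, legs 68 long, 52 high, lying flat, loose, behind the control plate; must not be moved. Origin under the corner where its legs (along +x and +y) meet
- spare_cover: small black cover block 50 x 50 x 20 high, loose, in front of the control plate; must not be moved. Origin at the centre of its underside

How it is judged (in metres and radians):
On the way, in this order (a step that is already met when the one before it is completed fails the run):
1. the tripped breaker is pressed back in (at least 10 of 12 mm) (value of joint breaker_tripped_button above 0.01 m), for 0.1 s.
2. the larger pump button is pressed down (at least 5 of 8 mm) (value of joint pump_large_button above 0.005 m), for 0.05 s.
At the end, for the whole second after the job is handed in: All four breaker buttons are in (10 mm or more of 12), both pump buttons are up again (within 1 mm), and every loose thing rests within 10 mm of where it began (value of joint each of breaker_tripped_button, breaker_other1_button, breaker_other2_button, breaker_other3_button above 0.01 m and value of joint each of pump_large_button, pump_small_button below 0.001 m and linear speed of each of fitting, mug, meter, screwdriver, sealant_jar, elbow, spare_cover below 0.02 m/s and distance of each of fitting, mug, meter, screwdriver, sealant_jar, elbow, spare_cover from where it was at the start of the episode below 0.01 m); the robot touches nothing.
It fails at once if another breaker is touched (over 0.5 N) (contact force between any of the fingers, the arm and breaker_other1 above 0.5 N or contact force between any of the fingers, the arm and breaker_other2 above 0.5 N or contact force between any of the fingers, the arm and breaker_other3 above 0.5 N).
It fails at once if the smaller pump button or its housing is touched (over 0.5 N) (contact force between any of the fingers, the arm and pump_small above 0.5 N).
It fails at once if the tripped breaker or the larger button is squeezed or pressed hard (over 30 N) (contact force between the fingers and breaker_tripped above 30 N or contact force between the fingers and pump_large above 30 N).
It fails at once if the larger button is pressed (over 3 mm) while the tripped breaker is still out (value of joint pump_large_button above 0.003 m and value of joint breaker_tripped_button below 0.0095 m).
It fails at once if a loose thing is moved (over 10 mm), lifted or tipped (distance of any of fitting, mug, meter, screwdriver, sealant_jar, elbow, spare_cover from where it was at the start of the episode above 0.01 m or angle between any of fitting, mug, meter, screwdriver, sealant_jar, elbow, spare_cover's own z axis and vertical above 0.3 rad).
It also fails if it takes over 38 s, if anything falls off the work surface, if the arm or the gripper's body presses on something with over 40 N, if the wrist force passes 120 N, or if a joint passes its speed limit or range.

## Working session

There is one attempt and no reset: what is moved stays moved. The work goes in short steps, Python scripts to look and compute and a tool call to move; the robot and the scene stay as the last step left them, time stands still between calls to the robot, and variables do not carry over. Pictures are saved under pics/ and viewed, at most 10 in all, crops included, and the job is handed in when it is done.

Besides the shell and the picture viewer there is one more tool, called by a JSON object that holds its "fn" and its "kwargs". servo_tool: Moves the arm, as the interface text tells. Its arguments: {"type":"object","properties":{"dp":{"type":"array","items":{"type":"array","items":{"type":"number"}}},"twist":{"type":"array","items":{"type":"number"}},"hand":{"type":"array","items":{"type":"number"}},"force":{"type":"number"}},"required":["dp","twist","hand"]}

```bash
mkdir -p pics
python3 - <<'E'
from station import arm
import cv2
s=arm.observe();print(s['time_s'],s['eef_pos'],s['orientation'],s['gripper_width'],s['ft_force'])
for c in('scene','top'):
    cv2.imwrite(f'pics/{c}0.png',arm.get_image(c)[:,:,::-1])
    for l in('breaker_tripped_top','pump_large_top','pump_small_top','breaker_tripped','breaker_other1','panel','control','fitting'):
        print(c,l,[( [round(float(v)) for v in d['centre']],round(d['confidence'],2)) for d in arm.tip_of(c,l)[:5]])
E
```

```text
0.0 [179.94299107 623.93805071 230.23453062] [[-9.60866787e-01  2.77010568e-01 -4.04447338e-04]
 [ 2.77010823e-01  9.60864836e-01 -1.94198264e-03]
 [-1.49330491e-04 -1.97802291e-03 -9.99998033e-01]] 85.42015867747203 [ 1.19806435 -0.19240835 -0.10576702]
scene breaker_tripped_top [([541, 86, 55], 0.54)]
scene pump_large_top [([573, -152, 48], 0.61), ([573, -200, -1], 0.32)]
scene pump_small_top [([572, -246, 47], 0.77), ([571, 181, -1], 0.25)]
scene breaker_tripped [([541, 90, 6], 0.55)]
scene breaker_other1 [([579, 209, 8], 0.72), ([596, 278, 6], 0.65)]
scene panel [([573, 183, -5], 0.87)]
scene control [([575, -202, -4], 0.98)]
scene fitting [([549, -202, 7], 0.88)]
top breaker_tripped_top [([567, -152, 47], 0.53), ([544, 87, 58], 0.41)]
top pump_large_top [([568, -152, 48], 0.63)]
top pump_small_top [([579, -250, 50], 0.52)]
top breaker_tripped [([545, 85, 8], 0.59), ([474, 197, 1], 0.52)]
top breaker_other1 [([570, -153, 50], 0.74), ([560, 148, 7], 0.71), ([580, 212, 4], 0.7), ([598, 275, 4], 0.59), ([473, 194, -4], 0.26)]
top panel [([570, 182, 2], 0.98), ([478, 197, 1], 0.56)]
top control [([571, -198, 2], 0.61)]
top fitting [([544, -199, 7], 0.49), ([576, 210, 10], 0.39)]
```

View pics/scene0.png

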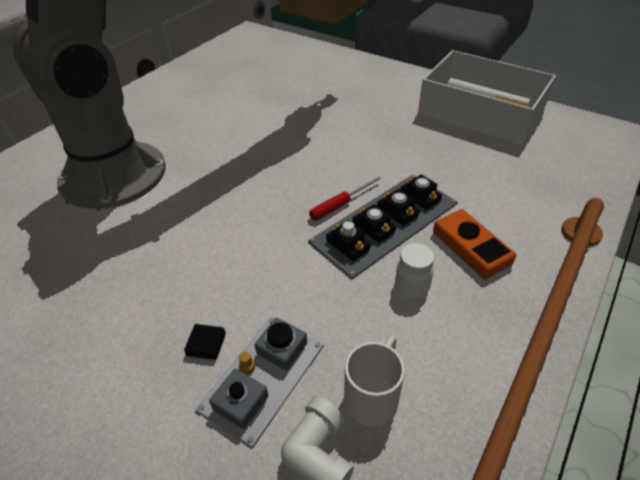

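View pics/top0.png

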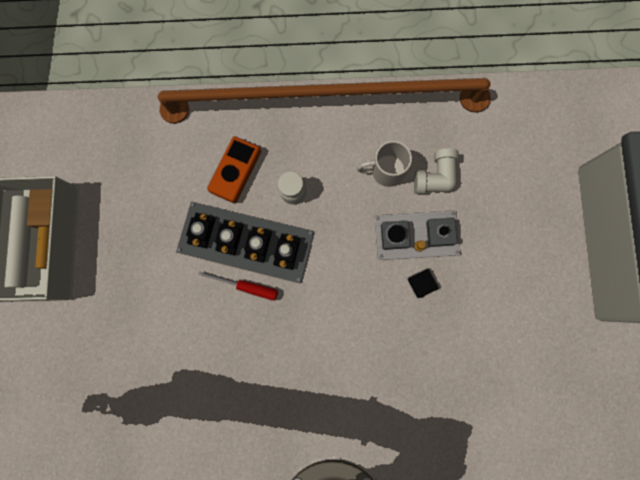

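The scene view shows the fourth breaker at (347,230), the one nearest the pump control, standing out. In the top view it is at (285,250). The large pump button is at (397,233) in the top view. Both cameras agree on about (543,87) for the breaker and (570,-152) for the pump button, so I'm moving over.

{"fn": "servo_tool", "kwargs": {"dp": [[-3.1,-2.6,0],[-3.1,-2.6,0],[-3.1,-2.6,0],[-3.1,-2.6,0],[-3.1,-2.6,0],[-3.1,-2.6,0],[-3.1,-2.6,0],[-3.1,-2.6,0]], "twist": [0,0,0,0,0,0,0,0], "hand": [0,0,0,0,0,0,0,0], "force": 20}}

```text
time_s: 1.7
eef_pos: [361.6, 354.6, 231.6]
orientation: [[-0.961, 0.277, 0.0], [0.277, 0.961, 0.001], [-0.0, 0.001, -1.0]]
ft_force: [0.7, 0.9, 0.5]
gripper_width: -0.3
finger_force: 0.0
```

{"fn": "servo_tool", "kwargs": {"dp": [[-3.1,-2.6,0],[-3.1,-2.6,0],[-3.1,-2.6,0],[-3.1,-2.6,0],[-3.1,-2.6,0.5],[-3.1,-2.6,1],[-3.1,-2.6,1.5],[-2,-1.5,2]], "twist": [0,0,0,0,0,0,0,0], "hand": [0,0,0,0,0,0,0,0]}}

```text
time_s: 2.5
eef_pos: [536.2, 97.7, 182.0]
orientation: [[-0.96, 0.28, 0.004], [0.28, 0.96, -0.0], [-0.003, 0.001, -1.0]]
ft_force: [0.1, 0.2, 0.2]
gripper_width: 0.0
finger_force: 0.0
```

{"fn": "servo_tool", "kwargs": {"dp": [[0,0,2],[0,0,2],[0,0,0],[0,0,0]], "twist": [0,0,0,0], "hand": [0,0,0,0]}}

```text
time_s: 2.9
eef_pos: [534.0, 101.2, 141.6]
orientation: [[-0.961, 0.277, 0.0], [0.277, 0.961, 0.0], [-0.0, 0.0, -1.0]]
ft_force: [0.5, -0.2, 0.8]
gripper_width: 0.1
finger_force: 0.0
```

{"fn": "servo_tool", "kwargs": {"dp": [[-1.25,-1.1,1],[0,0,2],[0,0,2],[0,0,1],[0,0,0],[0,0,0]], "twist": [0,0,0,0,0,0], "hand": [0,0,0,0,0,0]}}

```text
time_s: 3.5
eef_pos: [543.7, 87.4, 82.4]
orientation: [[-0.961, 0.277, 0.002], [0.277, 0.961, 0.001], [-0.002, 0.001, -1.0]]
ft_force: [0.7, -0.3, -0.1]
gripper_width: 0.1
finger_force: 0.0
```

Run:
```python
from station import arm
import cv2,numpy as np
print(arm.observe()['eef_pos'])
def ray(c,u,v,z):
    p=arm.camera_params(c);K=np.array(p['mtx']);T=np.array(p['world_to_cam']);R,t=T[:3,:3],T[:3,3]
    d=np.linalg.inv(K)@[u,v,1];d=R.T@(d*[1,-1,-1]);o=-R.T@t
    return (o+d*(z-o[2])/d[2]).round(1)
for c in('scene','top'):
    im=cv2.imread(f'pics/{c}0.png');g=im.min(2)
    m=(g>170).astype(np.uint8)
    n,_,st,ce=cv2.connectedComponentsWithStats(m)
    for i in range(1,n):
        if 15<st[i,4]<400: print(c,st[i,4],ce[i].round(1),ray(c,*ce[i],58),ray(c,*ce[i],46))
for c in('scene','top'):
    a=arm.get_image(c)
    u,v=(347,230) if c=='scene' else (285,250)
    cv2.imwrite(f'pics/{c}1.png',cv2.resize(a[v-70:v+50,u-80:u+80,::-1],None,fx=4,fy=4))
for u,v in((397,233),(443,231)): print('top',ray('top',u,v,50))
for u,v in((280,335),(236,390)): print('scene',ray('scene',u,v,50))
```

```text
[543.71701111  87.36754088  82.3815508 ]
scene 16 [422.2 181.1] [602.  263.1  58. ] [596.9 277.3  46. ]
scene 19 [399.2 196.2] [585.1 200.7  58. ] [579.7 213.7  46. ]
scene 27 [374.6 212.4] [568.5 138.   58. ] [562.7 149.7  46. ]
scene 31 [348.2 224.9] [545.4  85.6  58. ] [539.2  96.2  46. ]
scene 23 [389.  341.5] [715.6 -83.2  58. ] [712.8 -76.1  46. ]
scene 65 [324.7 406.2] [ 691.9 -210.8   58. ] [ 688.7 -206.3   46. ]
scene 35 [313.2 422.8] [ 691.7 -236.2   58. ] [ 688.5 -232.2   46. ]
scene 284 [321.3 460.3] [ 724.9 -267.9   58. ] [ 722.3 -264.5   46. ]
top [ 573.8 -151.1   50. ]
top [ 575.4 -247.4   50. ]
scene [ 576.9 -153.6   50. ]
scene [ 579.2 -252.7   50. ]
```

View pics/scene1.png

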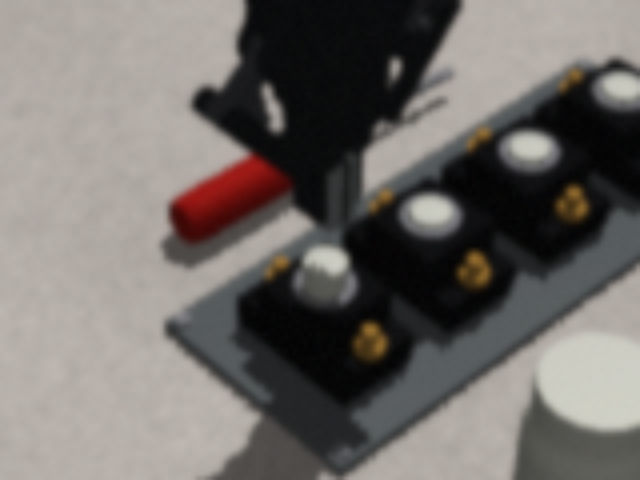

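The crop shows the closed fingertips straight over the raised button, which is at (325,260) in the crop. The other three buttons are flush. The refined measurements are about (545,86) for the tripped button and (574,-152) for the large pump button. I'm pressing the breaker now.

{"fn": "servo_tool", "kwargs": {"dp": [[-0.1,-0.1,1],[0,0,1],[0,0,0.3],[0,0,0.3],[0,0,0.3],[0,0,0.3],[0,0,0.2],[0,0,0]], "twist": [0,0,0,0,0,0,0,0], "hand": [0,0,0,0,0,0,0,0]}}

```text
time_s: 4.4
eef_pos: [543.9, 85.8, 47.0]
orientation: [[-0.961, 0.277, 0.001], [0.277, 0.961, 0.0], [-0.001, 0.0, -1.0]]
ft_force: [-0.2, -1.2, 0.2]
gripper_width: 0.2
finger_force: 0.0
```

{"fn": "servo_tool", "kwargs": {"dp": [[0,0,0.1],[0,0,0.1]], "twist": [0,0], "hand": [0,0]}}

```text
time_s: 4.6
eef_pos: [544.4, 86.0, 45.8]
orientation: [[-0.961, 0.277, 0.002], [0.277, 0.961, 0.0], [-0.002, 0.001, -1.0]]
ft_force: [-1.7, -1.1, 6.5]
gripper_width: 0.1
finger_force: 3.1
```

{"fn": "servo_tool", "kwargs": {"dp": [[0,0,0.1],[0,0,0],[0,0,0]], "twist": [0,0,0], "hand": [0,0,0]}}

```text
time_s: 4.9
eef_pos: [544.5, 85.9, 45.4]
orientation: [[-0.961, 0.277, 0.002], [0.277, 0.961, 0.001], [-0.001, 0.001, -1.0]]
ft_force: [-1.6, -0.6, 8.0]
gripper_width: -0.2
finger_force: 4.0
```

{"fn": "servo_tool", "kwargs": {"dp": [[0,0,-1],[0,0,-3],[0,0,-3],[-1.5,-3.6,0],[-1.5,-3.6,0],[-1.5,-3.6,0],[-1.5,-3.6,0],[-1.5,-3.6,0]], "twist": [0,0,0,0,0,0,0,0], "hand": [0,0,0,0,0,0,0,0]}}

```text
time_s: 5.7
eef_pos: [566.1, -109.4, 114.7]
orientation: [[-0.961, 0.277, 0.001], [0.277, 0.961, 0.0], [-0.001, 0.0, -1.0]]
ft_force: [0.8, 0.6, 0.6]
gripper_width: 0.3
finger_force: 0.0
```

{"fn": "servo_tool", "kwargs": {"dp": [[-1.5,-3.6,0],[-0.5,-0.5,0],[0,0,1.5],[0,0,1.5],[0,0,0],[0,0,0]], "twist": [0,0,0,0,0,0], "hand": [0,0,0,0,0,0]}}

```text
time_s: 6.3
eef_pos: [573.0, -150.8, 83.0]
orientation: [[-0.962, 0.274, -0.002], [0.274, 0.962, 0.001], [0.003, 0.0, -1.0]]
ft_force: [-0.0, 0.9, 0.0]
gripper_width: 0.1
finger_force: 0.0
```

Run:
```python
from station import arm
import cv2
print(arm.observe()['eef_pos'])
a=arm.get_image('scene')[150:450,180:480,::-1]
cv2.imwrite('pics/s2.png',cv2.resize(a,(600,600)))
```

```text
[ 572.99541938 -150.76041925   83.04999679]
```

View pics/s2.png

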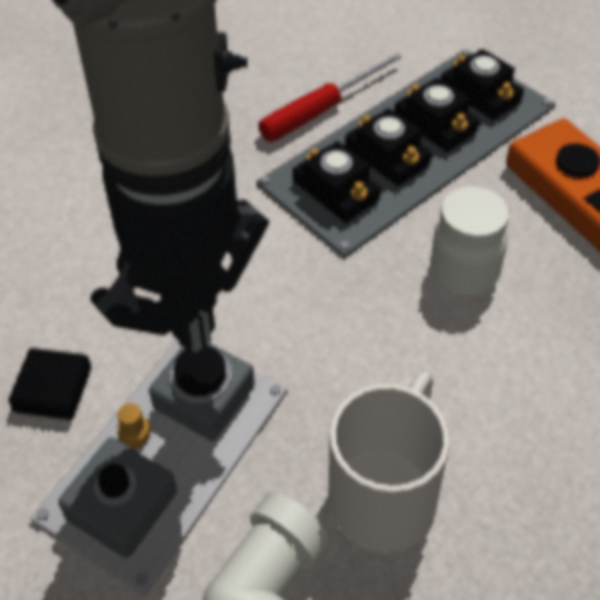

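The picture shows all four white buttons flush, with the reset one at (337,160). The fingertips are above the large black button at (200,370), clear of the fitting at (130,420). Pressing it now, from z 83 to 42.

{"fn": "servo_tool", "kwargs": {"dp": [[0,0,1.5],[0,0,1.3],[0,0,0.4],[0,0,0.3],[0,0,0.3],[0,0,0.2],[0,0,0],[0,0,0]], "twist": [0,0,0,0,0,0,0,0], "hand": [0,0,0,0,0,0,0,0]}}

```text
time_s: 7.15
eef_pos: [573.1, -152.7, 44.5]
orientation: [[-0.961, 0.277, -0.001], [0.277, 0.961, 0.001], [0.001, 0.0, -1.0]]
ft_force: [-3.5, 2.3, 5.0]
gripper_width: 0.0
finger_force: 2.5
```

{"fn": "servo_tool", "kwargs": {"dp": [[0,0,0.2],[0,0,0.2],[0,0,0],[0,0,0]], "twist": [0,0,0,0], "hand": [0,0,0,0]}}

```text
time_s: 7.55
eef_pos: [573.4, -152.8, 41.6]
orientation: [[-0.961, 0.277, -0.0], [0.277, 0.961, 0.001], [0.001, 0.001, -1.0]]
ft_force: [-4.9, 2.4, 11.9]
gripper_width: 0.1
finger_force: 5.4
```

11.9 N at z 41.6 means the button is on its stop. Lifting off.

{"fn": "servo_tool", "kwargs": {"dp": [[0,0,-1],[0,0,-2],[0,0,-4],[0,0,-4],[0,0,0],[0,0,0],[0,0,0]], "twist": [0,0,0,0,0,0,0], "hand": [0,0,0,0,0,0,0]}}

```text
time_s: 8.25
eef_pos: [573.2, -152.7, 149.4]
orientation: [[-0.961, 0.277, -0.001], [0.277, 0.961, 0.0], [0.001, -0.0, -1.0]]
ft_force: [0.2, 1.1, -0.1]
gripper_width: -0.2
finger_force: 0.0
```

Run:
```python
from station import arm
import cv2
s=arm.observe();print(s['eef_pos'],s['ft_force'])
cv2.imwrite('pics/s3.png',cv2.resize(arm.get_image('scene')[150:450,180:480,::-1],(600,600)))
```

```text
[ 573.18648733 -152.65329839  149.37392364] [ 0.20026222  1.11024572 -0.11167013]
```

View pics/s3.png

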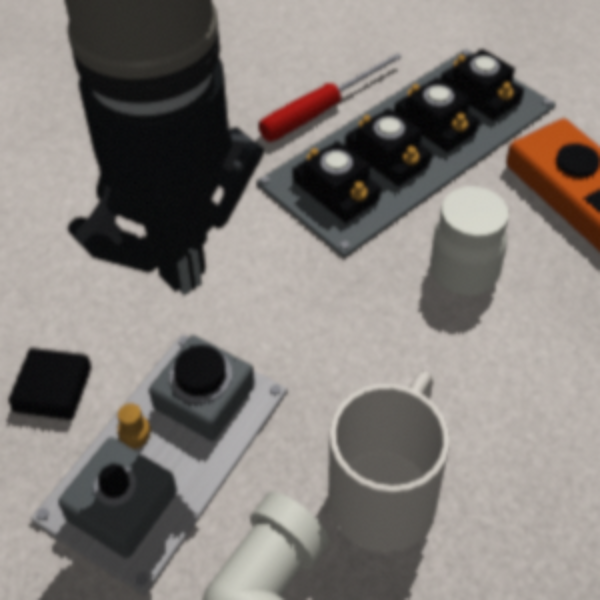

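The large button at (200,370) is up again, all four breakers are in, nothing has moved, and the gripper is clear of everything.

```bash
python3 -c "
from station import arm
print(arm.close_job())"
```

```text
the job is handed in; nothing more can be done
None
```

I pressed the tripped breaker back in, pressed the larger pump button to its stop and let it come back up, and handed the job in after about 8 s. The last picture shows nothing else moved, but the hand-in gave no verdict.

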